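# Zero-trim a pressure transmitter under its screw cover

## Task

On the pressure transmitter with the yellow cover, unscrew the cover anticlockwise as far as it goes, swing it right back on its hinge so that it stays open, then press the red zero button under it fully down, keep it down for about a second and let it come up again. Leave the cover standing open, keep the black-covered transmitter shut, and do not disturb the other things on the bench.

Things in the scene. Friction and masses are not known exactly. Their poses are not given: they have to be found in the camera images.
- yellow_grip (a point): On the yellow cover's axis, mid-height of its round ribbed knob (46 mm diameter; from 15 mm below to 12 mm above this point; grip it across any diameter). Fingertips must stay less than 13 mm below this point: there lie a 68 mm flange and a steel keeper. z: cover axis, out of the housing; when shut it leans 26 deg from vertical. Turns and swings with the cover; red mark along -x.
- yellow_turn (a joint): How far the yellow cover is unscrewed, rad: 0 screwed tight (starts at 0 to 0.15), grows anticlockwise seen from outside (about +z of yellow_grip), stop at 1.35. It does not rise as it turns. Until about 0.95 its lug sits under the steel keeper and it cannot swing open. Friction 0.06 N m.
- yellow_swing (a joint): Hinge of the yellow cover, rad: 0 shut, 2.3 fully back at its stop. Positive swing is a right-handed turn about +y of yellow_hinge. A light spring nearly balances the cover: let go below about 0.85 rad it sinks shut; past about 0.95 it carries on open by itself in a few seconds and stays open.
- yellow_hinge (a point): Middle of the yellow cover's hinge, fixed on the bolted-down transmitter (blue head 76 mm in diameter, 130 mm round base). z: axis of the shut cover, out of the housing; y: along the hinge; x: from the cover's axis to the hinge, at the head's upper, far side. The centre of the housing's rim under the cover lies at -48 mm x, -4 mm z from here.
- yellow_zero_top (a point): Centre of the top of the red zero button (22 mm in diameter) under the yellow cover, on the cover's axis, 3 mm below the housing's rim, in a well 62 mm wide and 20 mm deep. It is pressed along -z of yellow_hinge, into the tilted housing.
- yellow_zero (a joint): Travel of the red zero button, m: 0 up, 0.005 fully down (4 N); springs back.
- black_grip (a point): Same point on the identical transmitter with the black cover, to be left shut.
- black_turn (a joint): Turn of the black cover, rad, as for the yellow one; starts at 0 to 0.1.
- black_swing (a joint): Swing of the black cover, rad; 0 shut.
- gauge_a: Loose black digital gauge lying face up, 68 mm in diameter, 31 mm tall, brass stub to -x; origin under its centre. Bystander.
- gauge_b: Second gauge like gauge_a. Bystander.
- driver: Red and grey electric screwdriver lying along x, 195 mm long, 36 mm in diameter; origin on the bench under its middle. Bystander.
- wrench: Steel wrench lying along x; origin underneath. Bystander.
- sealant: Small blue bottle with a white cap, 36 mm in diameter, 85 mm tall; origin under its centre. Bystander.
- fitting: Brass fitting standing up, 32 mm in diameter, 36 mm tall; origin under its centre. Bystander.
- tray: Empty grey tray, 110 x 85 x 30 mm; origin under its centre. Bystander.

How it is judged:
By the outcome, as a careful person would: the job done as asked, in the order asked, and still so for the second after the job is handed in, with the robot touching nothing.
It also fails if it takes over 50 s, if anything falls off the work surface, if the arm or the gripper's body presses on something with over 40 N, if the wrist force passes 120 N, or if a joint passes its speed limit or range.

## Robot

A 6-joint arm with a two-finger parallel gripper is mounted at the origin on the work surface. World frame = base frame: x ahead of the robot, y to its left, z up, the work surface at z = 0. Lengths are in m, angles in rad, forces in N, time in s.
With the tool pointing down it reaches from about 0.375 to 0.925 m from the base axis. Payload 5.7 kg.
Tool frame: the origin (TCP) lies midway between the tips of the shut fingers; the grasp point (between the pads) lies 19 mm behind it (env.pinch_z is the distance from the TCP to the grasp point, in m); z points along the fingers, y is the direction in which the jaws open and shut (so a half turn about z gives the same grasp; the last joint's range is limited). The gripper opens to 88 mm and grips with 3 to 60 N. Pads are 20 mm wide; open, the fingers measure 115 mm over their backs; the gripper's body (75 mm by 178 mm) begins 61 mm behind the grasp point.
Start: joints at [1.21, 0.359, 1.51, -0, 1.272, -0.115], TCP at [0.146, 0.582, 0.185] pointing down, gripper open.
Joint ranges: [-2.97, 2.97], [-1.01, 2.36], [0.21, 2.38], [-0.96, 4.11], [0.2, 2.71], [-2.98, 2.98]. Speed limits (rad/s): [2.39, 2.39, 3.14, 3.14, 3.14, 3.14].

## Interface

Orientations are given as a unit quaternion [w, x, y, z].
In Python, from bench import env gives the robot as it stands.
- The arm moves only by the shell command python3 -m handwheel 'ROWS' [OPENING] [FORCE]. ROWS is JSON, a list of rows, each an object of numbers: "x", "y", "z": the shift along the tool's x, y, z scaled (see below); "roll": the turn about the tool's z scaled (see below). In form: [{"x": .., "y": .., "z": .., "roll": ..}, ...]. A call has 1 to 5 rows; each row is the pose to reach, as a shift and turn from the pose commanded when the call began, along the tool's axes at that moment, turning the shorter way round; what a row does not reach only later rows make up. The controller multiplies each number of a shift by 0.3 m and each number of a turn by 360 degrees. A row lasts 1/8 s, in which the tool goes at most 62.5 mm and 10.7 degrees, less where a joint would pass 70% of its speed; a pose out of reach is approached as far as the arm can. A call with a number of a shift or a turn outside -1 to 1 is refused whole. A call with a gripper value outside its range is refused whole. OPENING is the gripper's target within -1 to 1 (shut at 1, half-way at 0, fully open at -1), set as the call begins (- or left out, the last holds). The fingers move at their own pace and stop on an object; FORCE is the grip in N (left out, the last holds). Time passes only in rows, so rows that repeat a pose let the fingers close. It gives the time, the measured TCP pose, the force and the opening at its end, in the units of the state.
- env.sense(): the state, without advancing time (a new reading comes with each control period).
- env.camera(name): name is "scene" or "top"; returns a dict with "frame" (384x512x3 uint8, red, green, blue), "K" (3x3 intrinsics, pixels), "R" (3x3) and "t" (3): a world point X has camera coordinates R X + t. Camera axes: x right, y down, z forward; pixel columns grow to the right and rows downward; lengths in m; the calibration is good to about 2 mm. A picture is of the moment at which its call begins. There is no depth.
- env.close_job(): hands the job in, once; it reports no verdict.
The state is a dict: "t": time; "qpos": joint angles; "dq": joint speeds; "effort": joint torques, N m; "tool_pos": TCP position; "orientation": TCP orientation; "force": force on the tool from outside, world axes, zero at the start; "moment": the same for the moment, N m; "width": finger opening in m.
Only numpy, scipy, OpenCV 4.12 (cv2) and the standard library are available. Lean on these libraries where they do the work, as an engineer would, in place of code of your own. Each camera call takes 0.05 s, during which the arm holds its last target. There are 200 camera calls.

## Working session

There is one attempt and no reset: what is moved stays moved. The work goes in short steps, Python scripts to look and compute and a shell command to move; the robot and the scene stay as the last step left them, time stands still between calls to the robot, and variables do not carry over. Pictures are saved under pics/ and viewed, about 8 in all and at most 12, crops included, and the job is handed in when it is done.

```bash
ls; mkdir -p pics
python3 - <<'E'
from bench import env
import cv2,json
for n in("scene","top"):
    c=env.camera(n); cv2.imwrite(f"pics/{n}0.png",c["frame"][:,:,::-1]); print(n,c["K"].tolist(),c["R"].tolist(),c["t"].tolist())
print(env.sense(),env.pinch_z)
E
```

```text
pics
scene [[367.75265868764234, 0.0, 254.3662580270349], [0.0, 367.75265868764234, 195.71668542467626], [0.0, 0.0, 1.0]] [[0.8146206776682967, 0.5796363529349465, -0.020367863695512616], [0.3906581605020467, -0.5743102611835027, -0.7194122083565817], [-0.42869494182740486, 0.5780911885296393, -0.6942846855548429]] [-0.4063738534799985, -0.10455341249792777, 1.3903045574426114]
top [[350.05263606395806, 0.0, 251.86379150376337], [0.0, 350.05263606395806, 189.95171865697858], [0.0, 0.0, 1.0]] [[0.0005906980374376098, -0.9997971469943853, 0.020132459802908516], [-0.9859139691922998, -0.003949458762159118, -0.16720660012981117], [0.16725219408818867, -0.019750104743346666, -0.9857163065179116]] [-0.015042959826767864, 0.5417250617927067, 1.1764713143109158]
{'t': 0.1, 'qpos': array([ 1.20991627e+00,  3.59437107e-01,  1.51133967e+00, -4.42472555e-05,
        1.27246721e+00, -1.15107702e-01]), 'dq': array([-3.09320226e-04, -3.29355389e-04, -4.78896542e-04,  1.42539151e-04,
        2.34519892e-03,  7.77043264e-06]), 'effort': array([ 2.49394825e-04, -5.16357958e+01, -2.71408170e+01,  6.74849865e-02,
        2.77461286e-02, -5.90835089e-05]), 'tool_pos': array([0.14576852, 0.5813159 , 0.18408534]), 'orientation': array([-1.74108131e-04,  1.22570613e-01,  9.92459451e-01, -8.07375202e-04]), 'force': array([-0.47002921, -0.78672697,  0.13515074]), 'moment': array([-0.01804749,  0.01269479,  0.05378096]), 'width': 0.08810508920041564} 0.0187
```

View pics/scene0.png

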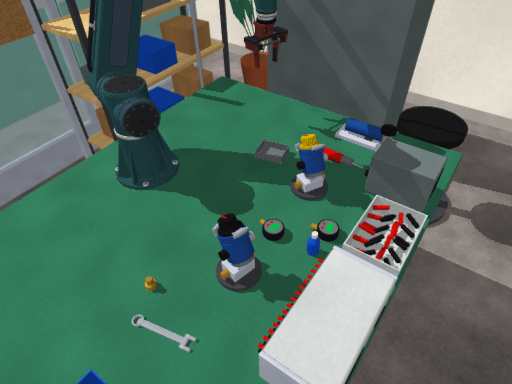

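View pics/top0.png

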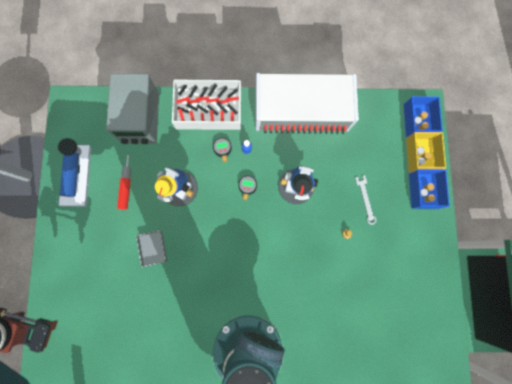

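```bash
cat > h.py <<'E'
import numpy as np,cv2
from bench import env
def ray(c,u,v):
    d=c["R"].T@np.linalg.inv(c["K"])@np.array([u,v,1.]); o=-c["R"].T@c["t"]; return o,d/np.linalg.norm(d)
def onz(c,u,v,z):
    o,d=ray(c,u,v); return o+d*(z-o[2])/d[2]
def tri(c1,p1,c2,p2):
    A=[];b=[]
    for c,p in((c1,p1),(c2,p2)):
        o,d=ray(c,*p); M=np.eye(3)-np.outer(d,d); A.append(M); b.append(M@o)
    X=np.linalg.lstsq(np.vstack(A),np.hstack(b),rcond=None)[0]
    return X,[np.linalg.norm(a@X-q)*1e3 for a,q in zip(A,b)]
def proj(c,X):
    p=c["K"]@(c["R"]@np.asarray(X)+c["t"]); return p[:2]/p[2]
def crop(c,u,v,w,h,s): 
    return cv2.resize(c["frame"][v:v+h,u:u+w,::-1],None,fx=s,fy=s,interpolation=cv2.INTER_CUBIC)
E
python3 - <<'E'
from h import *
s=env.camera("scene");t=env.camera("top")
a=crop(s,280,125,60,80,6.6);b=crop(t,143,155,60,80,6.6)
cv2.imwrite("pics/c1.png",np.hstack([a,b]))
for n,c in(("s",s),("t",t)):
    h=cv2.cvtColor(c["frame"],cv2.COLOR_RGB2HSV)
    m=cv2.inRange(h,(22,130,90),(34,255,255))
    k,l,st,ce=cv2.connectedComponentsWithStats(m)
    for i in range(1,k):
        if st[i,4]>20: print(n,st[i],ce[i])
print(onz(t,176,187,0),onz(s,310,186,0))
E
```

```text
s [299 134  21  16 219] [308.14611872 141.48401826]
t [ 407  133   39   39 1121] [426.0205174 150.0749331]
t [155 175  21  22 323] [165.30959752 185.18575851]
[0.55924358 0.25946653 0.        ] [0.55742953 0.25692687 0.        ]
```

View pics/c1.png

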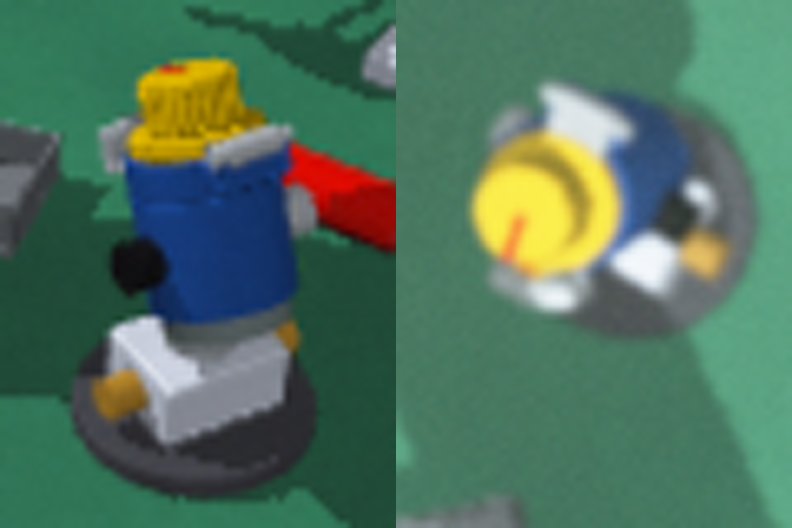

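Run:
```python
from h import *
s=env.camera("scene");t=env.camera("top")
S=lambda x,y:(280+(x-3)/6.6,125+(y-3)/6.6)
T=lambda x,y:(143+(x-399)/6.6,155+(y-3)/6.6)
P={"top":((188,70),(524,211)),"barA":((290,130),(545,88)),"barB":((211,160),(632,130)),"markout":((165,72),(511,258)),
"markin":((185,66),(521,220))}
for k,(a,b) in P.items():
    X,e=tri(s,S(*a),t,T(*b)); print(k,X.round(4),np.round(e,1))
a,b=[tri(s,S(*P[k][0]),t,T(*P[k][1]))[0] for k in("barA","barB")]
y=a-b; print("bar dir",y/np.linalg.norm(y),np.linalg.norm(y),np.degrees(np.arctan2(y[1],y[0])))
top=tri(s,S(188,70),t,T(524,211))[0]
h=cv2.cvtColor(s["frame"],cv2.COLOR_RGB2HSV)
for yaw in np.arange(130,181,10):
    r=np.radians(yaw); n=np.array([np.sin(np.radians(26))*np.cos(r),np.sin(np.radians(26))*np.sin(r),np.cos(np.radians(26))])
    # centre of flange/rim bottom from top 
    rim=top-n*.033
    hin=rim+n*.004+ .048*np.array([-np.cos(r)*np.cos(np.radians(26)),-np.sin(r)*np.cos(np.radians(26)),np.sin(np.radians(26))])
    print(yaw,n.round(3),"axis point at z .1",(top-n*(top[2]-.1)/n[2]).round(3),"hinge",hin.round(4))
```

```text
top [0.5262 0.2631 0.1996] [1.3 1.3]
barA [0.5858 0.2575 0.1916] [0.9 0.9]
barB [0.566  0.2164 0.1912] [0.9 0.9]
markout [0.5076 0.2724 0.1855] [2.7 2.7]
markin [0.5227 0.2649 0.1993] [2.1 2.1]
bar dir [0.43327936 0.90121883 0.0085804 ] 0.04565107314378889 64.32312848921815
130 [-0.282  0.336  0.899] axis point at z .1 [0.557 0.226 0.1  ] hinge [0.5621 0.2203 0.1946]
140 [-0.336  0.282  0.899] axis point at z .1 [0.563 0.232 0.1  ] hinge [0.569  0.2272 0.1946]
150 [-0.38   0.219  0.899] axis point at z .1 [0.568 0.239 0.1  ] hinge [0.5745 0.2352 0.1946]
160 [-0.412  0.15   0.899] axis point at z .1 [0.572 0.246 0.1  ] hinge [0.5787 0.244  0.1946]
170 [-0.432  0.076  0.899] axis point at z .1 [0.574 0.255 0.1  ] hinge [0.5812 0.2534 0.1946]
180 [-0.438  0.     0.899] axis point at z .1 [0.575 0.263 0.1  ] hinge [0.582  0.2631 0.1946]
```

```bash
cat >> h.py <<'E'
r=np.radians(154.3); a=np.radians(26)
n=np.array([np.sin(a)*np.cos(r),np.sin(a)*np.sin(r),np.cos(a)])
hx=np.array([-np.cos(a)*np.cos(r),-np.cos(a)*np.sin(r),np.sin(a)])
hy=np.cross(n,hx)
G=np.array([.5262,.2631,.1996])-.012*n
Z=np.array([0,0,1.])
from scipy.spatial.transform import Rotation as Ro
def goal(X,yaw):
    s=env.sense(); w=s["orientation"]; R=Ro.from_quat(w,scalar_first=True).as_matrix()
    d=R.T@(np.asarray(X)-s["tool_pos"])/.3
    cur=np.degrees(np.arctan2(R[1,1],R[0,1])); dy=(yaw-cur+90)%180-90
    print("t",s["t"],"tcp",s["tool_pos"].round(4),"yaw",cur.round(1),"w",s["width"].round(4),"F",s["force"].round(1)); print("  rows d",d.round(3),"roll",round(-dy/360,4))
E
python3 - <<'E'
from h import *
print(G,hy)
T=G+.002*n-.009*Z
goal(T+[0,0,.08],50.3); goal(T,50.3)
E
```

```text
[0.53094007 0.26081876 0.18881447] [0.43365908 0.90107702 0.        ]Traceback (most recent call last):
  File "<stdin>", line 4, in <module>
  File "h.py", line 28, in goal
    print("t",s["t"],"tcp",s["tool_pos"].round(4),"yaw",cur.round(1),"w",s["width"].round(4),"F",s["force"].round(1)); print("  rows d",d.round(3),"roll",round(-dy/360,4))
                                                                         ^^^^^^^^^^^^^^^^
AttributeError: 'float' object has no attribute 'round'
```

```bash
sed -i 's/s\["width"\].round(4)/round(s["width"],4)/' h.py
python3 - <<'E'
from h import *
T=G+.002*n-.009*Z
goal(T+[0,0,.08],50.3); goal(T,50.3)
E
```

```text
t 0.3 tcp [0.1459 0.5817 0.1845] yaw 75.9 w 0.0881 F [-0.4 -0.1 -0. ]
  rows d [-1.502 -0.725 -0.257] roll 0.0712
t 0.3 tcp [0.1459 0.5817 0.1845] yaw 75.9 w 0.0881 F [-0.4 -0.1 -0. ]
  rows d [-1.502 -0.725  0.01 ] roll 0.0712
```

```bash
python3 -m handwheel '[{"z":-0.2},{"x":-0.17,"y":-0.08,"z":-0.257,"roll":0.02},{"x":-0.35,"y":-0.17,"z":-0.257,"roll":0.04},{"x":-0.53,"y":-0.255,"z":-0.257,"roll":0.0712},{"x":-0.7,"y":-0.34,"z":-0.257,"roll":0.0712}]' -1 10; python3 -c "
from h import *
T=G+.002*n-.009*Z
goal(T+[0,0,.08],50.3)"
```

```text
t 0.3 tcp [0.1459 0.5817 0.1845] yaw 75.9 w 0.0881 F [-0.4 -0.1 -0. ]
  rows d [-1.502 -0.725 -0.257] roll 0.0712invalid input
```

```bash
python3 -m handwheel '[{"x":0,"y":0,"z":-0.2,"roll":0},{"x":-0.17,"y":-0.08,"z":-0.257,"roll":0.02},{"x":-0.35,"y":-0.17,"z":-0.257,"roll":0.04},{"x":-0.53,"y":-0.255,"z":-0.257,"roll":0.0712},{"x":-0.7,"y":-0.34,"z":-0.257,"roll":0.0712}]' -1 10; python3 -c "
from h import *
T=G+.002*n-.009*Z
goal(T+[0,0,.08],50.3)"
```

```text
t: 0.92
tool_pos: [0.3262, 0.4306, 0.2621]
orientation: [0.0, 0.341, 0.94, 0.0]
force: [0.6, 0.8, 0.3]
width: 0.0881
t 0.925 tcp [0.3262 0.4306 0.2621] yaw 50.2 w 0.0881 F [0.6 0.8 0.3]
  rows d [-0.884  0.002  0.002] roll -0.0004
```

```bash
python3 -m handwheel '[{"x":-0.2,"y":0,"z":0,"roll":0},{"x":-0.4,"y":0,"z":0,"roll":0},{"x":-0.6,"y":0,"z":0,"roll":0},{"x":-0.8,"y":0,"z":0,"roll":0},{"x":-0.88,"y":0,"z":0,"roll":0}]' -1 10; python3 -c "
from h import *
T=G+.002*n-.009*Z
goal(T,50.3)
s=env.camera('scene');t=env.camera('top')
cv2.imwrite('pics/c2.png',np.hstack([crop(s,270,90,80,100,5),crop(t,130,145,80,100,5)]))
print((proj(s,T)-[270,90])*5,(proj(t,T)-[130,145])*5+[400,0],proj(s,T+[0,0,.08]))"
```

```text
t: 1.55
tool_pos: [0.5301, 0.261, 0.2618]
orientation: [0.0, 0.341, 0.94, -0.0]
force: [0.3, 0.1, -0.9]
width: 0.0877
t 1.55 tcp [0.5301 0.261  0.2618] yaw 50.1 w 0.0877 F [ 0.3  0.1 -0.9]
  rows d [0.001 0.001 0.267] roll -0.0005
[189.91882453 252.89523207] [568.5494207  204.75274888] [310.08447819 119.18390834]
```

View pics/c2.png

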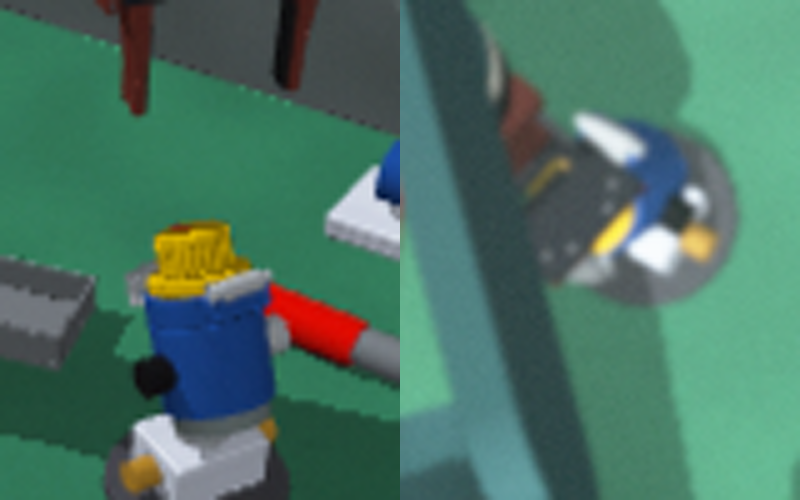

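```bash
python3 -c "
from h import *
s=env.camera('scene')
f=lambda X:((proj(s,X)-[270,90])*5).round(0)
p=env.sense()['tool_pos'];j=np.array([np.cos(np.radians(50.2)),np.sin(np.radians(50.2)),0]);xx=np.array([j[1],-j[0],0])
for dz in(0,.013,.02,.03): print(dz,f(p+[0,0,dz]),f(p+j*.05+[0,0,dz]),f(p-j*.05+[0,0,dz]))
print(f(p+xx*.01),f(p-xx*.01))
print(proj(s,[.1459,.5817,.1845]),proj(s,np.array([.1459,.5817,.1845])+.05*np.array([.243,.97,0])),proj(s,np.array([.1459,.5817,.1845])-.05*np.array([.243,.97,0])))
cv2.imwrite('pics/c3.png',crop(s,270,60,90,130,5))"
```

```text
0 [199. 144.] [274. 131.] [122. 156.]
0.013 [200. 125.] [277. 113.] [123. 138.]
0.02 [201. 115.] [278. 103.] [124. 128.]
0.03 [203. 101.] [280.  88.] [125. 113.]
[205. 152.] [193. 135.]
[265.35520287  72.56145501] [274.16178984  68.91345613] [256.28288013  76.31953101]
```

View pics/c3.png

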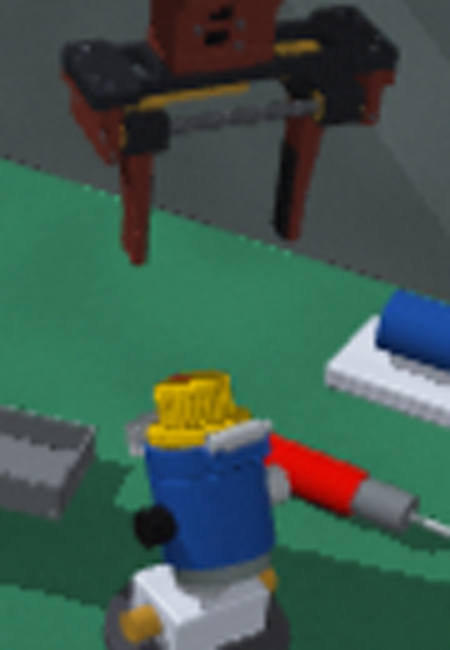

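```bash
python3 -c "
from h import *
s=env.camera('scene');t=env.camera('top')
P=np.array([.1459,.5817,.1845]);j=.05*np.array([.243,.97,0])
a=cv2.imread('pics/scene0.png')[0:80,220:300];b=cv2.imread('pics/top0.png')[290:370,0:80]
k=lambda I:cv2.resize(I,None,fx=5,fy=5,interpolation=cv2.INTER_CUBIC)
cv2.imwrite('pics/c4.png',np.hstack([k(a),k(b)]))
for q in(P,P+j,P-j): print((proj(s,q)-[220,0])*5,(proj(t,q)-[0,290])*5+[400,0])
print('base',proj(s,[0,0,0]),proj(t,[0,0,0]))"
```

```text
[226.77601433 362.80727506] [629.46496574 133.37282468]
[270.8089492  344.56728067] [546.42694483 111.57807726]
[181.41440064 381.59765507] [712.68024859 155.21409753]
base [146.87537465 168.06102162] [247.38784069 351.13906219]
```

View pics/c4.png

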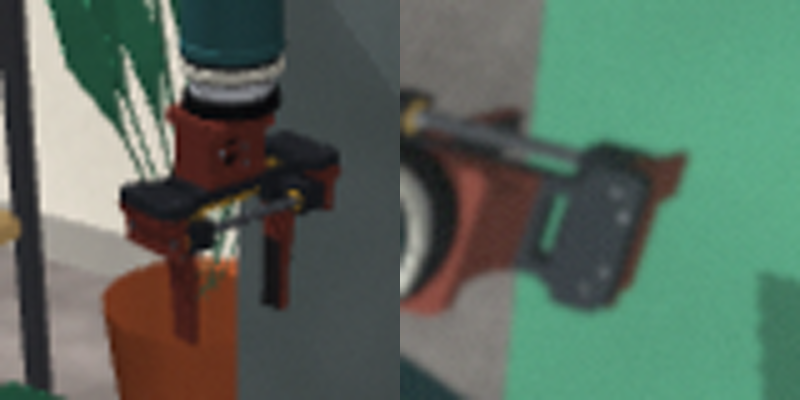

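```bash
python3 -c "
from h import *
s=env.camera('scene');t=env.camera('top')
P=np.array([.1459,.5817,.1845]);j=np.array([.243,.97,0]);x=np.array([-.97,.243,0])
for a,b in (((165,198),(597,228)),((120,190),(560,300)),((160,215),(625,300))):
    X,e=tri(s,(220+a[0]/5,a[1]/5),t,((b[0]-400)/5,290+b[1]/5)); d=X-P
    print(X.round(3),np.round(e,1),'rel: jaw',(d@j).round(3),'x',(d@x).round(3),'z',d[2].round(3))"
```

```text
[0.132 0.513 0.339] [3.4 3.4] rel: jaw -0.07 x -0.003 z 0.154
[0.092 0.523 0.336] [5.1 5.1] rel: jaw -0.07 x 0.038 z 0.151
[0.104 0.519 0.316] [18.6 18.6] rel: jaw -0.071 x 0.025 z 0.131
```

```bash
cat > tips.py <<'E'
from h import *
s=env.camera('scene');st=env.sense()
p=st['tool_pos'];R=Ro.from_quat(st['orientation'],scalar_first=True).as_matrix()
h=cv2.cvtColor(s["frame"],cv2.COLOR_RGB2HSV)
u0,v0=proj(s,p+[0,0,.045]).astype(int)
w=h[v0-25:v0+25,u0-30:u0+30]; m=((w[...,0]<10)|(w[...,0]>172))&(w[...,1]>110)&(w[...,2]>40)&(w[...,2]<150)
k,l,S,c=cv2.connectedComponentsWithStats(m.astype(np.uint8))
print('width',st['width'],'t',st['t'])
for i in range(1,k):
    if S[i,4]>15:
        ys,xs=np.nonzero(l==i); b=ys.max(); print('low',b+v0-25,'col',xs[ys>=b-1].mean()+u0-30,'n',S[i,4])
for e in(-1,1):
    for dz in(0,.03): print(e,dz,proj(s,p+[0,0,dz]+e*R[:,1]*(st['width']/2+.0065)).round(1))
E
python3 tips.py; python3 -m handwheel '[{"x":0,"y":0,"z":0,"roll":0},{"x":0,"y":0,"z":0,"roll":0},{"x":0,"y":0,"z":0,"roll":0},{"x":0,"y":0,"z":0,"roll":0}]' 0.2 10; python3 tips.py
```

```text
width 0.08793920540666084 t 1.95
low 111 col 296.6666666666667 n 172
low 106 col 327.5 n 82
-1 0 [294.1 120.8]
-1 0.03 [294.7 112.3]
1 0 [324.9 115.7]
1 0.03 [326.  107.2]
t: 2.45
tool_pos: [0.5279, 0.2632, 0.2619]
orientation: [0.0, 0.34, 0.941, -0.0]
force: [0.6, -0.5, 0.7]
width: 0.0515
width 0.04737230679753195 t 2.5
low 91 col 290.6666666666667 n 67
low 107 col 322.5 n 81
low 110 col 302.8 n 110
-1 0 [300.5 120.1]
-1 0.03 [301.2 111.5]
1 0 [319.  117.1]
1 0.03 [320.  108.5]
```

```bash
python3 -c "
from h import *
s=env.camera('scene');t=env.camera('top')
for c,(u,v) in((s,(314,240)),(t,(247,146))):
    w=c['frame'][v-20:v+24,u-14:u+14].astype(int); 
    h=cv2.cvtColor(w.astype(np.uint8),cv2.COLOR_RGB2HSV)
    for nm,m in(('white',(h[...,1]<60)&(h[...,2]>150)),('blue',(h[...,0]>95)&(h[...,0]<130)&(h[...,1]>120))):
        k,l,S,ce=cv2.connectedComponentsWithStats(m.astype(np.uint8))
        for i in range(1,k):
            if S[i,4]>8: print(nm,S[i]+[u-14,v-20,0,0,0],ce[i]+[u-14,v-20])
"
```

```text
white [311 231   7   8  42] [314.26190476 234.30952381]
white [323 257   5   7  22] [325.59090909 260.90909091]
blue [306 236  14  20 217] [312.76497696 246.0921659 ]
white [233 126   9   4  34] [236.76470588 127.44117647]
white [255 126   6   5  29] [257.5862069  127.93103448]
white [243 139   7   8  39] [246.25641026 142.38461538]
blue [242 144  10  10  75] [246.45333333 148.90666667]
```

```bash
python3 -c "
from h import *
s=env.camera('scene');t=env.camera('top')
print('cap ctr',tri(s,(314.4,234.2),t,(246.3,142.4)))
# lowest blue row 255 -> front bottom of bottle
X,_=tri(s,(314.4,234.2),t,(246.3,142.4))
for z in(0,.03,.06,.085): print(z,proj(s,[X[0],X[1],z]),proj(t,[X[0],X[1],z]))
d=np.array([.43,-.58,0]);d/=np.linalg.norm(d)
print('front bottom',proj(s,[X[0],X[1],0]+.018*d))
"
```

```text
cap ctr (array([0.7034551 , 0.00654213, 0.08054042]), [np.float64(0.3980232521217657), np.float64(0.398023252121556)])
0 [311.74722761 251.76218173] [246.13734951 148.87399119]
0.03 [312.65276137 245.4454067 ] [246.17063199 146.52457319]
0.06 [313.59419129 238.87822918] [246.20550853 144.06263046]
0.085 [314.40770264 233.20337929] [246.23587429 141.91910413]
front bottom [312.55551634 256.69017032]
```

```bash
python3 -m handwheel '[{"x":0,"y":0,"z":0.1,"roll":0},{"x":0,"y":0,"z":0.2,"roll":0},{"x":0,"y":0,"z":0.26,"roll":0},{"x":0,"y":0,"z":0.26,"roll":0}]' -1 8; python3 -c "
from h import *
T=G+.002*n-.009*Z
goal(T,50.3)
s=env.camera('scene')
p=env.sense()['tool_pos'];print(proj(s,p)-[270,60])
cv2.imwrite('pics/c5.png',crop(s,270,80,90,100,6))"
```

```text
t: 3.2
tool_pos: [0.5268, 0.2627, 0.1825]
orientation: [-0.001, 0.34, 0.941, -0.001]
force: [0.3, 0.7, -0.6]
width: 0.0721
t 3.2 tcp [0.5268 0.2627 0.1825] yaw 50.3 w 0.0721 F [ 0.3  0.7 -0.6]
  rows d [-0.012  0.003  0.003] roll -0.0001
[37.6586442  79.51169764]
```

View pics/c5.png

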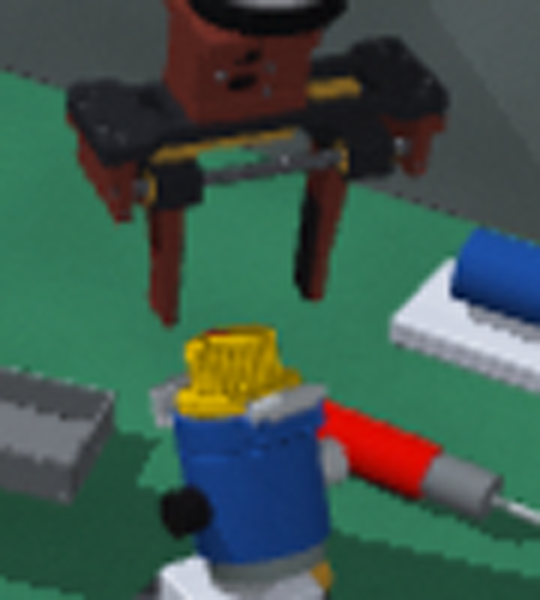

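```bash
python3 -m handwheel '[{"x":-0.01,"y":0,"z":0.04,"roll":0},{"x":-0.01,"y":0,"z":0.09,"roll":0},{"x":-0.01,"y":0,"z":0.09,"roll":0}]' -1 6; python3 -c "
from h import *
T=G+.002*n-.041*Z
goal(T,50.3)
s=env.camera('scene')
cv2.imwrite('pics/c6.png',crop(s,270,80,90,100,6))"
```

```text
t: 3.62
tool_pos: [0.5291, 0.2608, 0.1554]
orientation: [-0.001, 0.34, 0.941, -0.001]
force: [-1.0, 1.0, 0.1]
width: 0.0879
t 3.625 tcp [0.5291 0.2608 0.1554] yaw 50.3 w 0.0879 F [-1.   1.   0.1]
  rows d [-0.002  0.003  0.019] roll -0.0001
```

View pics/c6.png

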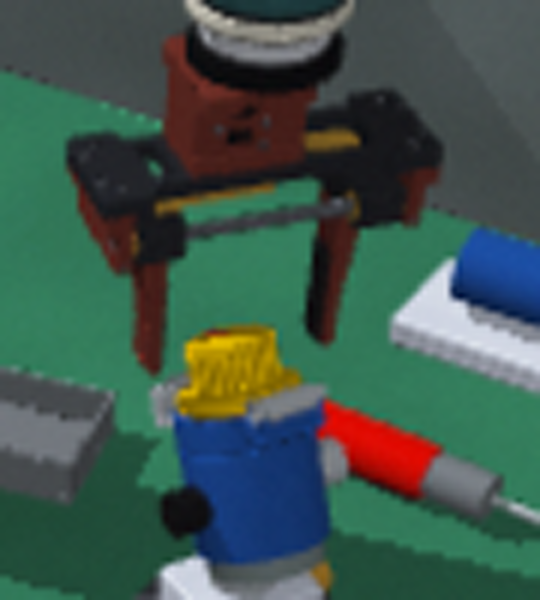

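```bash
python3 -m handwheel '[{"x":0,"y":0,"z":0,"roll":0},{"x":0,"y":0,"z":0,"roll":0},{"x":0,"y":0,"z":0,"roll":0},{"x":0,"y":0,"z":0,"roll":0},{"x":0,"y":0,"z":0,"roll":0}]' 1 6; python3 -c "
from h import *
T=G+.002*n-.041*Z
goal(T,50.3)
s=env.camera('scene')
f=proj(s,G)-[270,80]; print(f*6)
cv2.imwrite('pics/c7.png',crop(s,270,80,90,100,6))"
```

```text
t: 4.3
tool_pos: [0.5293, 0.2605, 0.1569]
orientation: [-0.001, 0.34, 0.941, -0.001]
force: [-2.6, -2.4, 2.7]
width: 0.0452
t 4.3 tcp [0.5293 0.2605 0.1569] yaw 50.3 w 0.0452 F [-2.6 -2.4  2.7]
  rows d [-0.001  0.004  0.024] roll 0.0
[229.9310546  353.23278108]
```

```bash
python3 -m handwheel '[{"x":0,"y":0,"z":0,"roll":-0.02},{"x":0,"y":0,"z":0,"roll":-0.045},{"x":0,"y":0,"z":0,"roll":-0.07},{"x":0,"y":0,"z":0,"roll":-0.08},{"x":0,"y":0,"z":0,"roll":-0.08}]' 1 12; python3 -c "
from h import *
goal(G+.002*n-.041*Z,78.3);print(env.sense()['moment'])"
```

```text
t: 4.97
tool_pos: [0.5305, 0.2618, 0.1572]
orientation: [0.0, 0.096, 0.995, 0.0]
force: [-0.5, 1.5, 1.4]
width: 0.0449
t 4.975 tcp [0.5305 0.2618 0.1572] yaw 79.0 w 0.0449 F [-0.5  1.5  1.4]
  rows d [ 0.001 -0.002  0.025] roll 0.0021
[-0.07326253  0.20047103 -0.12061516]
```

```bash
python3 -m handwheel '[{"x":0,"y":0,"z":0,"roll":0},{"x":0,"y":0,"z":0,"roll":0},{"x":0,"y":0,"z":0.01,"roll":0.03},{"x":0,"y":0,"z":0.015,"roll":0.06},{"x":0,"y":0,"z":0.015,"roll":0.08}]' -1 12;  python3 -m handwheel '[{"x":0,"y":0,"z":0,"roll":0},{"x":0,"y":0,"z":0,"roll":0},{"x":0,"y":0,"z":0,"roll":0},{"x":0,"y":0,"z":0,"roll":0},{"x":0,"y":0,"z":0,"roll":0}]' 1 12;  python3 -m handwheel '[{"x":0,"y":0,"z":0,"roll":-0.02},{"x":0,"y":0,"z":0,"roll":-0.045},{"x":0,"y":0,"z":0,"roll":-0.07},{"x":0,"y":0,"z":0,"roll":-0.08},{"x":0,"y":0,"z":0,"roll":-0.08}]' 1 12;python3 -c "
from h import *
goal(G+.002*n-.041*Z,78.3);print(env.sense()['moment'])"
```

```text
t: 5.6
tool_pos: [0.5301, 0.2611, 0.1522]
orientation: [-0.0, 0.342, 0.94, -0.0]
force: [0.9, 0.9, -0.2]
width: 0.087
t: 6.22
tool_pos: [0.5294, 0.2606, 0.1524]
orientation: [-0.0, 0.339, 0.941, -0.001]
force: [-3.0, -1.6, 2.0]
width: 0.0457
t: 6.85
tool_pos: [0.5308, 0.2615, 0.1528]
orientation: [0.001, 0.095, 0.995, 0.0]
force: [0.5, 1.7, 2.6]
width: 0.0458
t 6.85 tcp [0.5308 0.2615 0.1528] yaw 79.1 w 0.0458 F [0.5 1.7 2.6]
  rows d [ 0.002 -0.001  0.011] roll 0.0021
[-0.31114928 -0.04879805 -0.12961362]
```

```bash
python3 -m handwheel '[{"x":0,"y":0,"z":0,"roll":0},{"x":0,"y":0,"z":0,"roll":0},{"x":0,"y":0,"z":0,"roll":0.03},{"x":0,"y":0,"z":0,"roll":0.06},{"x":0,"y":0,"z":0,"roll":0.08}]' -1 12;  python3 -m handwheel '[{"x":0,"y":0,"z":0,"roll":0},{"x":0,"y":0,"z":0,"roll":0},{"x":0,"y":0,"z":0,"roll":0},{"x":0,"y":0,"z":0,"roll":0},{"x":0,"y":0,"z":0,"roll":0}]' 1 12;  python3 -m handwheel '[{"x":0,"y":0,"z":0,"roll":-0.02},{"x":0,"y":0,"z":0,"roll":-0.045},{"x":0,"y":0,"z":0,"roll":-0.07},{"x":0,"y":0,"z":0,"roll":-0.085},{"x":0,"y":0,"z":0,"roll":-0.085}]' 1 12;python3 -c "
from h import *
goal(G+.002*n-.041*Z,64.3);print(env.sense()['moment'])"
```

```text
t: 7.48
tool_pos: [0.53, 0.2612, 0.1522]
orientation: [-0.0, 0.342, 0.94, -0.0]
force: [0.7, -0.6, -0.3]
width: 0.0873
t: 8.1
tool_pos: [0.5294, 0.2606, 0.1523]
orientation: [-0.001, 0.339, 0.941, -0.001]
force: [-2.5, -1.4, 1.9]
width: 0.0457
t: 8.72
tool_pos: [0.5311, 0.2616, 0.153]
orientation: [0.001, 0.08, 0.997, 0.0]
force: [1.2, 1.2, 2.0]
width: 0.046
t 8.725 tcp [0.5311 0.2616 0.153 ] yaw 80.8 w 0.046 F [1.2 1.2 2. ]
  rows d [ 0.003 -0.002  0.011] roll 0.0459
[-0.23811716 -0.09405492 -0.13088662]
```

```bash
python3 -m handwheel '[{"x":0,"y":0,"z":0,"roll":-0.015},{"x":0,"y":0,"z":0,"roll":-0.03},{"x":0,"y":0,"z":0,"roll":-0.03}]' 1 12;python3 -c "
from h import *
goal(G+.002*n-.041*Z,64.3);print(env.sense()['moment'])
s=env.camera('scene');t=env.camera('top')
cv2.imwrite('pics/c8.png',np.hstack([crop(s,290,115,40,50,10),crop(t,143,160,40,50,10)]))"
```

```text
t: 9.1
tool_pos: [0.5316, 0.2622, 0.1532]
orientation: [0.001, -0.013, 1.0, 0.001]
force: [2.3, 3.6, 2.2]
width: 0.0463
t 9.1 tcp [0.5316 0.2622 0.1532] yaw 91.5 w 0.0463 F [2.3 3.6 2.2]
  rows d [ 0.005 -0.003  0.012] roll 0.0757
[ 0.23628278 -0.41810462 -0.0703484 ]
```

View pics/c8.png

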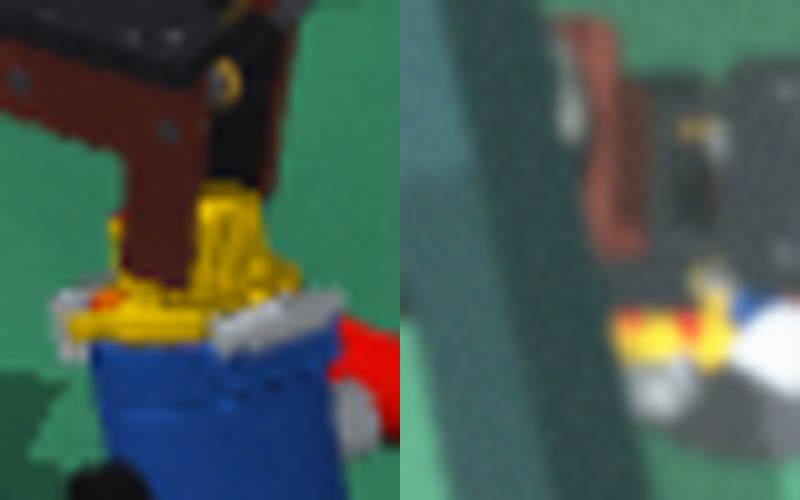

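```bash
python3 -c "
from h import *
s=env.camera('scene');t=env.camera('top')
for nm,c,p,h in(('s flange',s,(290+10.5,115+29.8),-.015),('s knob',s,(290+11.8,115+22.2),.012),('t a',t,(143+23,160+32.2),-.015),('t b',t,(143+29,160+32.2),-.015),('t a',t,(143+23,160+32.2),.012),('t b',t,(143+29,160+32.2),.012)):
    o,d=ray(c,*p); q=G+h*n; X=o+d*((q-o)@n)/(d@n)-q
    print(nm,'r',np.linalg.norm(X).round(4),'angle from -x ccw rad',np.arctan2(-(X@hy),-(X@hx)).round(2))"
```

```text
s flange r 0.0284 angle from -x ccw rad 0.87
s knob r 0.0216 angle from -x ccw rad 1.5
t a r 0.0257 angle from -x ccw rad 0.44
t b r 0.0322 angle from -x ccw rad 1.11
t a r 0.0223 angle from -x ccw rad 1.03
t b r 0.0365 angle from -x ccw rad 1.49
```

```bash
python3 -m handwheel '[{"x":0,"y":0,"z":0,"roll":0},{"x":0,"y":0,"z":0,"roll":0.025},{"x":0,"y":0,"z":0,"roll":0.05},{"x":0,"y":0,"z":0,"roll":0.08},{"x":0,"y":0,"z":0,"roll":0.11}]' -1 12;  python3 -m handwheel '[{"x":0,"y":0,"z":0,"roll":0},{"x":0,"y":0,"z":0,"roll":0},{"x":0,"y":0,"z":0,"roll":0},{"x":0,"y":0,"z":0,"roll":0},{"x":0,"y":0,"z":0,"roll":0}]' 1 12; python3 -c "
from h import *
print(env.sense()['moment'])";  python3 -m handwheel '[{"x":0,"y":0,"z":0,"roll":-0.015},{"x":0,"y":0,"z":0,"roll":-0.03},{"x":0,"y":0,"z":0,"roll":-0.03}]' 1 12;python3 -c "
from h import *
print(env.sense()['moment'])";  python3 -m handwheel '[{"x":0,"y":0,"z":0,"roll":-0.015},{"x":0,"y":0,"z":0,"roll":-0.03},{"x":0,"y":0,"z":0,"roll":-0.03}]' 1 12;python3 -c "
from h import *
goal(G+.002*n-.041*Z,64.3);print(env.sense()['moment'])"
```

```text
t: 9.93
tool_pos: [0.5284, 0.2602, 0.1514]
orientation: [-0.001, 0.327, 0.945, -0.002]
force: [0.0, -0.6, 0.8]
width: 0.0875
t: 10.55
tool_pos: [0.5295, 0.2607, 0.1524]
orientation: [-0.0, 0.324, 0.946, -0.001]
force: [-1.8, -1.9, 2.0]
width: 0.0459
[-0.34871899  0.39841726  0.01303881]
t: 10.92
tool_pos: [0.5299, 0.2609, 0.1523]
orientation: [-0.0, 0.234, 0.972, -0.001]
force: [0.2, -1.2, 0.7]
width: 0.0456
[-0.54919471  0.28488777 -0.11826829]
t: 11.3
tool_pos: [0.5305, 0.2615, 0.1525]
orientation: [0.0, 0.142, 0.99, 0.0]
force: [-0.9, -0.1, -0.8]
width: 0.0456
t 11.3 tcp [0.5305 0.2615 0.1525] yaw 73.7 w 0.0456 F [-0.9 -0.1 -0.8]
  rows d [ 0.001 -0.001  0.01 ] roll 0.026
[-0.18062574  0.02621941 -0.17073075]
```

```bash
python3 -m handwheel '[{"x":0,"y":0,"z":0,"roll":0},{"x":0,"y":0,"z":0,"roll":-0.015},{"x":0,"y":0,"z":0,"roll":-0.03}]' 1 30;python3 -c "
from h import *
print(env.sense()['moment'])
goal(G+.002*n-.041*Z,64.3)
t=env.camera('top');s=env.camera('scene')
for nm,c,(u,v) in(('t',t,(143,160)),('s',s,(290,115))):
    h=cv2.cvtColor(c['frame'][v:v+50,u:u+40],cv2.COLOR_RGB2HSV)
    m=((h[...,0]<8)|(h[...,0]>174))&(h[...,1]>150)&(h[...,2]>150)
    k,l,S,ce=cv2.connectedComponentsWithStats(m.astype(np.uint8))
    for i in range(1,k): print(nm,S[i,4],ce[i]+[u,v])
"
```

```text
t: 11.68
tool_pos: [0.529, 0.2612, 0.1521]
orientation: [-0.001, 0.048, 0.999, -0.0]
force: [-0.1, -1.3, -0.9]
width: 0.0451
[-0.22004496  0.02006646 -1.12854953]
t 11.675 tcp [0.529  0.2612 0.1521] yaw 84.5 w 0.0451 F [-0.1 -1.3 -0.9]
  rows d [-0.004  0.     0.008] roll 0.0562
s 44 [326.65909091 151.11363636]
```

```bash
python3 -m handwheel '[{"x":0,"y":0,"z":0,"roll":0},{"x":0,"y":0,"z":0,"roll":0},{"x":0,"y":0,"z":0,"roll":0.025},{"x":0,"y":0,"z":0,"roll":0.05},{"x":0,"y":0,"z":0,"roll":0.057}]' -1 10;  python3 -m handwheel '[{"x":0,"y":0,"z":0,"roll":0},{"x":0,"y":0,"z":0,"roll":0},{"x":0,"y":0,"z":0,"roll":0},{"x":0,"y":0,"z":0,"roll":0},{"x":0,"y":0,"z":0,"roll":0}]' 1 10; python3 -c "
from h import *
goal(G+.002*n-.041*Z,64.3)
H=G+.048*hx-.019*n; P=G+.002*n; print('H',H)
R=Ro.from_quat(env.sense()['orientation'],scalar_first=True).as_matrix()
for q in np.arange(.1,1.31,.1):
    d=H+Ro.from_rotvec(hy*q).apply(P-H)-P; print(q.round(2),(R.T@d/.3).round(3))
"
```

```text
t: 12.4
tool_pos: [0.5307, 0.2612, 0.1525]
orientation: [0.0, 0.226, 0.974, -0.0]
force: [-0.6, 0.8, -0.2]
width: 0.0871
t: 13.02
tool_pos: [0.5301, 0.2611, 0.1524]
orientation: [-0.0, 0.224, 0.975, -0.0]
force: [0.1, -0.2, -0.1]
width: 0.0454
t 13.025 tcp [0.5301 0.2611 0.1524] yaw 64.1 w 0.0454 F [ 0.1 -0.2 -0.1]
  rows d [0.    0.    0.009] roll -0.0006
H [0.57731956 0.23849782 0.1927792 ]
0.1 [-0.    -0.    -0.017]
0.2 [-0.002 -0.    -0.035]
0.3 [-0.006 -0.    -0.052]
0.4 [-0.011  0.    -0.069]
0.5 [-0.018  0.    -0.085]
0.6 [-0.026  0.    -0.1  ]
0.7 [-0.036  0.    -0.114]
0.8 [-0.048  0.    -0.127]
0.9 [-0.06   0.    -0.139]
1.0 [-0.074  0.    -0.15 ]
1.1 [-0.089  0.    -0.159]
1.2 [-0.105  0.    -0.167]
1.3 [-0.121  0.    -0.173]
```

```bash
python3 -m handwheel '[{"x":0,"y":0,"z":-0.017,"roll":0},{"x":-0.002,"y":0,"z":-0.035,"roll":0},{"x":-0.006,"y":0,"z":-0.052,"roll":0},{"x":-0.011,"y":0,"z":-0.069,"roll":0},{"x":-0.018,"y":0,"z":-0.085,"roll":0}]' 1 10; python3 -c "
from h import *
print(env.sense()['moment'])
s=env.camera('scene')
cv2.imwrite('pics/c9.png',crop(s,275,95,60,75,7))"
```

```text
t: 13.65
tool_pos: [0.5351, 0.2586, 0.1782]
orientation: [-0.0, 0.224, 0.975, -0.0]
force: [1.4, -2.8, -2.5]
width: 0.0457
[-0.51610346 -0.23909815 -0.04239864]
```

View pics/c9.png

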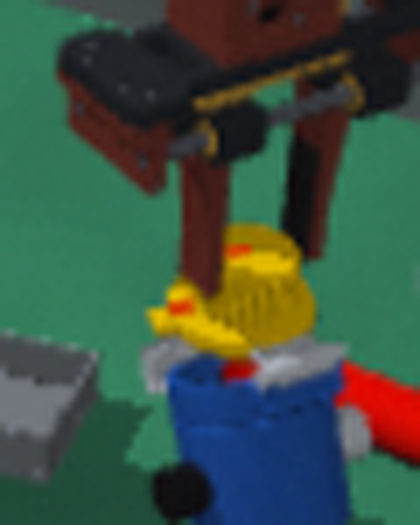

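```bash
python3 -m handwheel '[{"x":-0.008,"y":0,"z":-0.015,"roll":0},{"x":-0.018,"y":0,"z":-0.029,"roll":0},{"x":-0.03,"y":0,"z":-0.042,"roll":0},{"x":-0.042,"y":0,"z":-0.054,"roll":0},{"x":-0.056,"y":0,"z":-0.065,"roll":0}]' 1 10; python3 -m handwheel '[{"x":-0.015,"y":0,"z":-0.009,"roll":0},{"x":-0.031,"y":0,"z":-0.017,"roll":0},{"x":-0.047,"y":0,"z":-0.023,"roll":0},{"x":-0.047,"y":0,"z":-0.023,"roll":0}]' 1 10; python3 -c "
from h import *
print(env.sense()['moment'])
s=env.camera('scene')
cv2.imwrite('pics/c10.png',crop(s,275,85,60,85,7))"
```

```text
t: 14.32
tool_pos: [0.5498, 0.2511, 0.1974]
orientation: [-0.001, 0.224, 0.975, -0.001]
force: [-0.1, -4.4, -2.9]
width: 0.0452
t: 14.82
tool_pos: [0.5626, 0.2445, 0.2044]
orientation: [-0.001, 0.224, 0.974, -0.001]
force: [-2.5, -4.9, -1.5]
width: 0.0455
[-0.95839291  0.53918502  0.00277034]
```

View pics/c10.png

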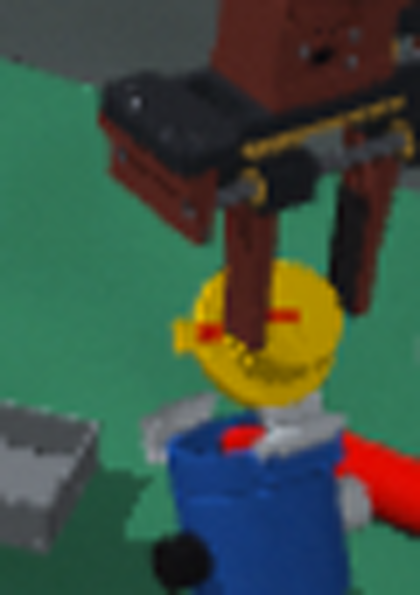

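```bash
python3 -m handwheel '[{"x":0,"y":0,"z":0,"roll":0},{"x":0,"y":0,"z":0,"roll":0},{"x":0,"y":0,"z":0,"roll":0},{"x":0,"y":0,"z":-0.1,"roll":0},{"x":0,"y":0,"z":-0.25,"roll":0}]' -1 10; python3 -m handwheel '[{"x":0.1,"y":0,"z":0,"roll":0},{"x":0.25,"y":0,"z":0,"roll":0},{"x":0.25,"y":0,"z":0,"roll":0},{"x":0.25,"y":0,"z":0,"roll":0},{"x":0.25,"y":0,"z":0,"roll":0}]' 1 10
cat > look.py <<'E'
from h import *
for nm,(u,v,w,hh) in(('scene',(275,95,70,75)),('top',(130,140,70,70))):
    c=env.camera(nm); h=cv2.cvtColor(c['frame'][v:v+hh,u:u+w],cv2.COLOR_RGB2HSV)
    for q,m in(('yel',cv2.inRange(h,(20,120,80),(34,255,255))),('red',cv2.inRange(h,(0,150,110),(8,255,255))|cv2.inRange(h,(174,150,110),(180,255,255)))):
        k,l,S,ce=cv2.connectedComponentsWithStats(m)
        for i in range(1,k):
            if S[i,4]>5: print(nm,q,S[i]+[u,v,0,0,0],(ce[i]+[u,v]).round(1))
E
python3 look.py
```

```text
t: 15.5
tool_pos: [0.5621, 0.2455, 0.2789]
orientation: [-0.001, 0.224, 0.975, -0.001]
force: [0.4, -0.3, 0.4]
width: 0.0872
t: 16.12
tool_pos: [0.4965, 0.278, 0.2793]
orientation: [0.0, 0.225, 0.974, 0.0]
force: [0.2, -0.9, 0.2]
width: 0.0413
scene yel [310 128  24  22 322] [322.6 138.3]
scene red [307 146   6   3  14] [309.2 146.9]
scene red [323 148  20  14 153] [333.  154.3]
top yel [162 152  22  20 210] [174.5 159.5]
top yel [187 190   6   6  25] [189.2 192.7]
top red [166 181   5   4  12] [168.2 182.5]
```

```bash
cat >> h.py <<'E'
B=G-.026*n; hh=np.array([hx[0],hx[1],0]);hh/=np.linalg.norm(hh)
C=B-.008*hh+.001*Z-.032*Z   # reported TCP at first contact
E
python3 -c "
from h import *
s=env.camera('scene');t=env.camera('top')
print('B',B,proj(s,B),proj(t,B),tri(s,(309.2,146.9),t,(168.2,182.5)))
for r in(.011,):
  q=[B+r*(np.cos(a)*hx+np.sin(a)*hy) for a in np.arange(0,6.28,.785)]
  print([proj(s,x).round(1).tolist() for x in q]); print([proj(t,x).round(1).tolist() for x in q])
goal(C+.03*n,64.3); goal(C,64.3)"; python3 tips.py; python3 look.py
```

```text
B [0.54121023 0.25587606 0.16544583] [309.76096081 146.60416143] [166.73883435 183.4097767 ] (array([0.54288957, 0.25020044, 0.16868913]), [np.float64(0.7769026726898732), np.float64(0.7769026726898286)])
[[311.7, 147.0], [313.1, 146.1], [312.6, 145.6], [310.4, 145.6], [307.9, 146.2], [306.5, 147.1], [306.9, 147.6], [309.1, 147.6]]
[[167.9, 180.3], [165.4, 180.2], [163.6, 181.9], [163.7, 184.5], [165.6, 186.5], [168.1, 186.6], [169.8, 184.9], [169.8, 182.3]]
t 16.325 tcp [0.496  0.2779 0.2791] yaw 64.0 w 0.0255 F [0.3 0.3 0.6]
  rows d [-0.097 -0.     0.392] roll -0.0007
t 16.325 tcp [0.496  0.2779 0.2791] yaw 64.0 w 0.0255 F [0.3 0.3 0.6]
  rows d [-0.141 -0.     0.482] roll -0.0007
width 0.02096796023537751 t 16.375
low 83 col 289.2 n 113
low 97 col 311.6666666666667 n 77
low 100 col 301.2 n 137
-1 0 [299. 110.]
-1 0.03 [299.6 101.3]
1 0 [308.  107.1]
1 0.03 [308.8  98.4]
scene yel [310 128  24  22 321] [322.6 138.3]
scene red [307 146   6   3  14] [309.2 146.9]
scene red [323 148  20  14 153] [333.  154.3]
top yel [162 152  22  20 210] [174.5 159.5]
top yel [187 190   5   6  24] [189.1 192.7]
top red [166 181   5   4  13] [168.2 182.6]
```

```bash
python3 -m handwheel '[{"x":-0.097,"y":0,"z":0,"roll":0},{"x":-0.097,"y":0,"z":0.15,"roll":0},{"x":-0.097,"y":0,"z":0.3,"roll":0},{"x":-0.097,"y":0,"z":0.39,"roll":0},{"x":-0.097,"y":0,"z":0.39,"roll":0}]' 1 20; python3 tips.py; python3 -c "
from h import *
goal(C,64.3)
s=env.camera('scene');t=env.camera('top')
cv2.imwrite('pics/c11.png',np.hstack([crop(s,285,95,50,75,8),crop(t,143,140,50,75,8)]))"; python3 -c "print()"
```

```text
t: 17.1
tool_pos: [0.5211, 0.2641, 0.1601]
orientation: [-0.002, 0.225, 0.974, -0.001]
force: [-0.3, 0.3, 0.5]
width: 0.0002
width 0.00025022229197586507 t 17.15
low 124 col 292.2 n 83
low 136 col 307.6 n 142
-1 0 [304.3 144.8]
-1 0.03 [305.  137.2]
1 0 [307.6 143.6]
1 0.03 [308.4 136. ]
t 17.15 tcp [0.5223 0.2647 0.1618] yaw 64.0 w 0.0003 F [ 0.  -0.4  0.2]
  rows d [-0.043  0.001  0.091] roll -0.0007
```

View pics/c11.png

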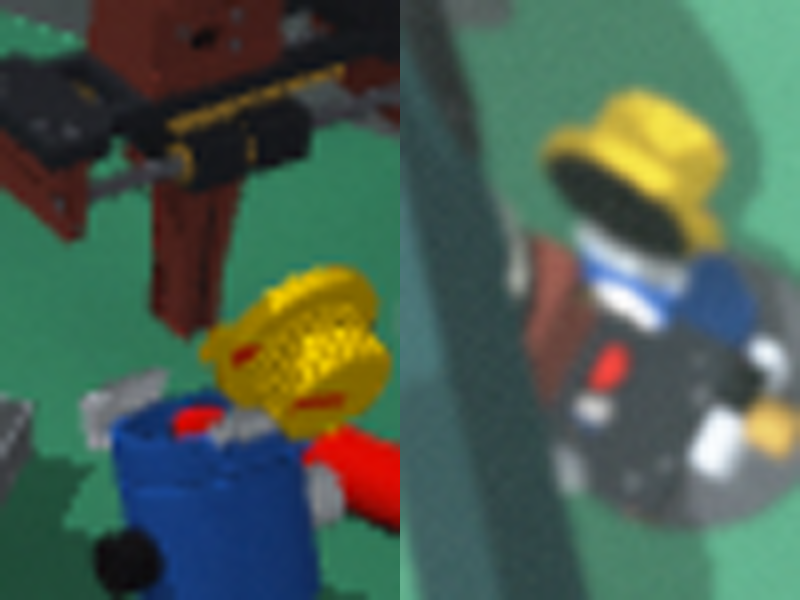

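```bash
python3 -m handwheel '[{"x":-0.015,"y":0,"z":0.035,"roll":0},{"x":-0.028,"y":0,"z":0.07,"roll":0},{"x":-0.034,"y":0,"z":0.085,"roll":0},{"x":-0.034,"y":0,"z":0.085,"roll":0}]' 1 20; python3 -m handwheel '[{"x":-0.002,"y":0,"z":0.006,"roll":0},{"x":-0.002,"y":0,"z":0.006,"roll":0}]'; python3 -m handwheel '[{"x":-0.003,"y":0,"z":0.006,"roll":0},{"x":-0.003,"y":0,"z":0.006,"roll":0}]'
```

```text
t: 17.75
tool_pos: [0.5305, 0.2608, 0.1362]
orientation: [-0.0, 0.224, 0.975, -0.0]
force: [0.1, -0.4, -0.7]
width: 0.0005
t: 18.0
tool_pos: [0.5314, 0.2608, 0.1351]
orientation: [0.0, 0.224, 0.975, 0.0]
force: [0.1, 0.4, 0.0]
width: 0.0002
t: 18.25
tool_pos: [0.5321, 0.2603, 0.1332]
orientation: [-0.0, 0.224, 0.975, -0.0]
force: [0.6, 2.0, 0.5]
width: 0.0004
```

```bash
for i in 1 2 3; do :; done; python3 -m handwheel '[{"x":-0.003,"y":0,"z":0.006,"roll":0},{"x":-0.003,"y":0,"z":0.006,"roll":0}]'; python3 -m handwheel '[{"x":-0.003,"y":0,"z":0.006,"roll":0},{"x":-0.003,"y":0,"z":0.006,"roll":0}]'
```

```text
t: 18.5
tool_pos: [0.533, 0.26, 0.1314]
orientation: [0.0, 0.224, 0.975, 0.0]
force: [-1.0, 0.9, 0.8]
width: 0.0004
t: 18.75
tool_pos: [0.5338, 0.2596, 0.1296]
orientation: [0.0, 0.224, 0.975, 0.0]
force: [-1.4, 0.1, 2.1]
width: 0.0008
```

```bash
python3 -m handwheel '[{"x":-0.003,"y":0,"z":0.006,"roll":0},{"x":-0.003,"y":0,"z":0.006,"roll":0}]'; python3 -m handwheel '[{"x":-0.003,"y":0,"z":0.006,"roll":0},{"x":-0.003,"y":0,"z":0.006,"roll":0}]'
```

```text
t: 19.0
tool_pos: [0.5346, 0.2592, 0.1278]
orientation: [-0.0, 0.224, 0.975, -0.0]
force: [-0.5, 1.2, 3.3]
width: 0.0003
t: 19.25
tool_pos: [0.5352, 0.259, 0.1265]
orientation: [-0.0, 0.224, 0.975, 0.0]
force: [-3.3, 0.4, 6.1]
width: 0.0003
```

```bash
python3 -m handwheel '[{"x":-0.002,"y":0,"z":0.004,"roll":0},{"x":-0.002,"y":0,"z":0.004,"roll":0}]'
```

```text
t: 19.5
tool_pos: [0.5354, 0.2589, 0.1261]
orientation: [-0.0, 0.224, 0.975, 0.0]
force: [-5.0, 0.2, 13.4]
width: 0.0004
```

```bash
python3 -m handwheel '[{"x":0,"y":0,"z":0,"roll":0},{"x":0,"y":0,"z":0,"roll":0},{"x":0,"y":0,"z":0,"roll":0},{"x":0,"y":0,"z":0,"roll":0},{"x":0,"y":0,"z":0,"roll":0}]';python3 -m handwheel '[{"x":0,"y":0,"z":0,"roll":0},{"x":0,"y":0,"z":0,"roll":0},{"x":0.02,"y":0,"z":-0.04,"roll":0},{"x":0.06,"y":0,"z":-0.12,"roll":0},{"x":0.06,"y":0,"z":-0.3,"roll":0}]';python3 -m handwheel '[{"x":0.0,"y":0,"z":-0.2,"roll":0},{"x":0.2,"y":0,"z":-0.3,"roll":0},{"x":0.4,"y":0,"z":-0.3,"roll":0},{"x":0.4,"y":0,"z":-0.3,"roll":0},{"x":0.4,"y":0,"z":-0.3,"roll":0}]'; python3 look.py; python3 -c "
from h import *
s=env.camera('scene');t=env.camera('top')
for n_,c in(('scene',s),('top',t)):
    a=cv2.cvtColor(cv2.imread(f'pics/{n_}0.png'),cv2.COLOR_BGR2RGB).astype(int); d=(np.abs(a-c['frame']).max(2)>50).astype(np.uint8)
    k,l,S,ce=cv2.connectedComponentsWithStats(d)
    print(n_,[S[i].tolist() for i in range(1,k) if S[i,4]>12])
print(env.sense()['force'])
cv2.imwrite('pics/c12.png',np.hstack([crop(s,250,100,100,150,4),crop(t,130,140,100,150,4)]))"
```

```text
t: 20.12
tool_pos: [0.5354, 0.2589, 0.1261]
orientation: [-0.0, 0.224, 0.975, 0.0]
force: [-4.8, 0.6, 13.5]
width: 0.0004
t: 20.75
tool_pos: [0.5168, 0.2657, 0.2132]
orientation: [-0.003, 0.224, 0.975, -0.002]
force: [1.2, 0.7, -0.1]
width: 0.0007
t: 21.38
tool_pos: [0.412, 0.3188, 0.3048]
orientation: [0.0, 0.224, 0.975, -0.0]
force: [0.0, 0.4, 0.3]
width: 0.0005
scene yel [310 128  24  22 321] [322.6 138.3]
scene red [307 146   6   3  12] [309.3 147.1]
scene red [323 148  20  14 153] [333.  154.3]
top yel [161 152  23  20 213] [174.4 159.5]
top yel [187 190   6   6  26] [189.3 192.7]
top red [164 181   7   7  37] [167.3 184.1]
scene [[88, 0, 34, 63, 1590], [244, 0, 32, 61, 834], [287, 0, 19, 7, 77], [136, 3, 34, 100, 2368], [280, 11, 25, 5, 62], [285, 17, 14, 4, 35], [275, 17, 30, 36, 319], [306, 36, 15, 11, 86], [284, 46, 20, 33, 271], [95, 60, 27, 7, 52], [89, 86, 11, 15, 55], [98, 105, 15, 32, 184], [134, 105, 27, 33, 184], [113, 109, 6, 6, 17], [120, 111, 4, 9, 20], [335, 123, 13, 11, 50], [367, 125, 13, 8, 55], [113, 127, 20, 13, 76], [299, 128, 35, 22, 485], [375, 144, 6, 4, 19], [330, 153, 13, 6, 45], [399, 212, 4, 12, 43], [420, 215, 8, 13, 20], [415, 228, 3, 8, 15]]
top [[96, 46, 4, 8, 19], [175, 80, 18, 10, 101], [177, 98, 12, 5, 20], [45, 101, 102, 114, 2666], [172, 116, 10, 13, 54], [81, 145, 9, 14, 104], [160, 151, 24, 22, 320], [69, 155, 6, 5, 20], [0, 157, 161, 227, 13804], [42, 164, 9, 19, 79], [124, 168, 4, 8, 27], [154, 172, 24, 30, 454], [17, 176, 13, 6, 53], [123, 177, 7, 12, 51], [0, 190, 58, 29, 897], [188, 216, 5, 7, 17], [58, 218, 6, 4, 13], [230, 219, 15, 9, 47], [64, 223, 9, 5, 30], [190, 222, 16, 32, 222], [0, 308, 47, 44, 1058], [190, 308, 28, 47, 604], [16, 311, 9, 7, 34], [234, 344, 15, 7, 34], [278, 344, 7, 9, 22], [248, 348, 15, 8, 50], [282, 356, 13, 25, 96], [0, 361, 30, 23, 388], [194, 371, 30, 13, 210]]
[1.23111562 0.05064927 0.16155771]
```

```bash
python3 -c "
from bench import env
print(env.close_job())"
```

```text
the job is handed in; nothing more can be done
None
```

The job is done and handed in at about 21.5 s of robot time; no verdict was reported.

**What I did**
- I unscrewed the yellow cover anticlockwise in several regripped strokes until it stopped. At 30 N grip the twisting moment rose to about 1.1 N m, so it was hard against the stop.
- I swung the cover to roughly 1.2–1.3 rad and let go. It carried on open by itself.
- I pressed the red button along the tilted axis with the fingers shut, to a hard stop at about 14 N. I held it for about 1.1 s, then backed off and moved clear.

**Last checks**
- **Cover:** still fully open; its yellow area is in the same place in both views before and after the press.
- **Button:** after release its red spot is within about 0.2 px of where it was before the press in the scene view. That suggests it came back up, but the button is too small in the image to prove it. In the top view it had been partly hidden by the arm before, so that view was no check.
- **Robot:** clear of everything, with about 1 N force reading, which is noise level.
- **Bystanders and black transmitter:** in the before/after image difference, the changes were at the arm, the yellow cover and what look like their shadows. Some small ones fell near the driver. The black transmitter and gauges showed none. I took the ones near the driver as shadow or the opened cover, but did not confirm that.

**What disagreed or failed**
- The camera showed the fingertips about 30–35 mm higher than the reported tool position. I trusted the camera, and the grasp and the button contact bore that out.
- At 12 N grip the later unscrewing strokes slipped, so I confirmed the stop at 30 N.
- My first move was refused because a row left out some of its four numbers.
- The picture limit was reached, so the final check was numeric only.

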